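Trace the J-shaped contact strip with a fingertip

TASK

Wipe-test the J-shaped contact strip: put a fingertip lightly on the copper pad at the free end of its straight leg and run it along all six pads in turn, round the curve to the pad with the round end, without lifting off on the way. Press just enough to keep the sprung strip a little way down, and never push it right down to its stop. Finish with the fingertip still resting on that last pad, holding the strip slightly pressed, and leave the battery, the transformer and everything else round the tester where they stand.

Things in the scene. Friction and masses are not known exactly. Their poses are not given: they have to be found in the camera images.
- tester: Contact-strip tester, fixed to the bench, turned any way round: aluminium base plate 164 (x) x 216 (y) mm, top 12 mm above the bench, carrying a J-shaped black strip 28 mm wide with six copper pads (16 mm wide, 2 mm gaps, level tops 46 mm above the bench when untouched). Origin: centre of the plate at bench height, z up.
- leg_end (a point): Free end of the strip's straight leg, on the middle line of the strip at pad-top height; (-56, -80) mm in the tester's frame. From here the middle line runs straight along the tester's +y for 100 mm, to (-56, 20) mm.
- curve_centre (a point): Centre of the curve of the J, at pad-top height; (4, 20) mm in the tester's frame. From the end of the straight leg the strip's middle line turns clockwise seen from above, 150 degrees round this point at a radius of 60 mm, by way of (4, 80) mm, to its end at (56, 50) mm.
- strip (a joint): How far the J-shaped strip is pressed down, in m. The whole strip with all its pads moves straight down together on springs, wherever it is pressed: 0 untouched (up), 0.014 at its stop. About 0.5 N starts it moving, then 0.9 N per mm (5 N presses it about 5 mm down).
- pad_1: Copper pad 1 of the strip: the first, 50 x 16 mm, straight, at the free end of the straight leg: the trace starts here. Origin: on its middle line, halfway along it, on its top face (46 mm above the bench when untouched; it sinks with the strip). Its x axis points along the trace, towards the next pad.
- pad_2: Copper pad 2 of the strip: the second, 50 x 16 mm, straight, next along the leg. Origin: on its middle line, halfway along it, on its top face (46 mm above the bench when untouched; it sinks with the strip). Its x axis points along the trace, towards the next pad.
- pad_3: Copper pad 3 of the strip: the third, 39 mm along the path, first of the curve. Origin: on its middle line, halfway along it, on its top face (46 mm above the bench when untouched; it sinks with the strip). Its x axis points along the trace, towards the next pad.
- pad_4: Copper pad 4 of the strip: the fourth, 39 mm, in the curve. Origin: on its middle line, halfway along it, on its top face (46 mm above the bench when untouched; it sinks with the strip). Its x axis points along the trace, towards the next pad.
- pad_5: Copper pad 5 of the strip: the fifth, 39 mm, in the curve. Origin: on its middle line, halfway along it, on its top face (46 mm above the bench when untouched; it sinks with the strip). Its x axis points along the trace, towards the next pad.
- pad_6: Copper pad 6 of the strip: the sixth and last, 39 mm, at the end of the hook, with a round 22 mm disc at its outer end: the trace finishes here. Origin: on its middle line, halfway along it, on its top face (46 mm above the bench when untouched; it sinks with the strip). Its x axis points along the trace, towards the next pad.
- nine_volt: Bystander, not to be disturbed: nine-volt battery, 18 x 26 x 49 mm, standing loose on the base plate inside the hook of the J; its top is 61 mm above the bench. Origin: centre of its underside.
- coupling_transformer: Bystander, not to be disturbed: small transformer, 23 x 27 x 26 mm, standing loose on the base plate beside the strip, about (50, -75) mm in the tester's frame. Origin: centre of its underside.
- tape_roll: Bystander, not to be disturbed: roll of black tape, 73 mm across, 19 mm high, lying loose on the bench. Origin: centre of its underside.
- logic_module: Bystander, not to be disturbed: small circuit board, 53 x 71 x 17 mm, lying loose on the bench. Origin: centre of its underside.
- clear_case: Bystander, not to be disturbed: flat clear plastic case, 62 x 76 x 18 mm, loose on the bench. Origin: centre of its underside.
- solder_spool: Bystander, not to be disturbed: spool of solder, 58 x 73 x 46 mm, loose on the bench. Origin: centre of its underside.
- marker_pen: Bystander, not to be disturbed: white marker pen, 131 mm long, loose at the back. Origin: centre of its underside.

How it is judged:
By the outcome, as a careful person would: the job done as asked, in the order asked, and still so for the second after the job is handed in, while the arm keeps its last pose, push and grip.
It also fails if it takes over 43 s, if anything falls off the work surface, if the arm or the gripper's body presses on something with over 40 N, if the wrist force passes 120 N, or if a joint passes its speed limit or range.

ROBOT

A 6-joint arm with a two-finger parallel gripper is mounted at the origin on a cart in front of the work surface, level with it; the furniture and walls round the work are solid. World frame = base frame: x ahead of the robot, y to its left, z up, the work surface at z = 0. Lengths are in m, angles in rad, forces in N, time in s.
With the tool pointing down it reaches from about 0.425 to 0.95 m from the base axis. Payload 14.7 kg.
Tool frame: the origin (TCP) lies at the very end of the fingers, on their centre line; the grasp point (between the pads) lies 19 mm behind it; z points along the fingers, y is the line along which they close (so a half turn about z gives the same grasp; the last joint's range is limited). The gripper opens to 85 mm and grips with 20 to 120 N. Pads are 22 mm wide; open, the fingers measure 114 mm over their backs; the gripper's body (76 mm by 85 mm) begins 54 mm behind the grasp point. The pads swing forward as they close: fully open they stand 13 mm farther back than shut.
Start: joints at [-1.277, 0.48, 1.596, -0, 1.065, -0.047], TCP at [0.217, -0.613, 0.231] pointing down, gripper open.
Joint ranges: [-2.75, 2.75], [-0.82, 2.05], [0.23, 2.67], [-1.56, 4.7], [0.09, 2.69], [-2.92, 2.92]. Speed limits (rad/s): [1.89, 1.89, 2.39, 3.01, 3.01, 3.01].

INTERFACE

Orientations are given as a rotation vector (axis times angle).
In Python, from workcell import readout, capture, job, masks_of gives the robot as it stands. The module is installed in compiled form; this text tells all that it offers.
- The arm moves only by the tool carry_out, never from a script. Its arguments are lists of equal length, an entry for each row: "turn": the turn, a rotation vector about the world's x, y, z in degrees, a list of three; "translation": the shift along the world's x, y, z in mm, a list of three; "claw": the finger opening in mm, from 0 to 85.4. In form: {"turn": [[rx, ry, rz], ...], "translation": [[x, y, z], ...], "claw": [claw, ...]}. A call has 1 to 20 rows; each row shifts and turns the commanded pose from where the row before left it; what a row does not reach is not made up. A row lasts 1/12 s, in which the tool goes at most 41.7 mm and 7.16 degrees, less where a joint would pass 70% of its speed; a pose out of reach is approached as far as the arm can. A call with a gripper value outside its range is refused whole. The fingers move at their own pace and stop on an object; the grip force is fixed at half the most. Time passes only in rows, so rows that do not move let the fingers close. It gives the time, the measured TCP pose, the force, the opening and the grip force at its end, in the units of the state.
- readout.state(): the state, without advancing time (a new reading comes with each control period).
- capture(name): name is "scene" or "top" or "wrist"; returns a dict with "image" (420x560x3 uint8, red, green, blue), "z_map" (420x560 float32, m along the optical axis (not along the pixel's ray), 0 where there is no reading), "fovy" (degrees; the focal length in pixels is half the picture's height over the tangent of half this angle, whatever the lens; pixels are square), "cx", "cy" (the principal point, pixels), "world_from_camera" (4x4, takes a point from camera to world coordinates). Camera axes: x right, y up, looking along -z (the intrinsics and any distortion apply to the point x, -y, -z); pixel columns grow to the right and rows downward; lengths in m; the calibration is good to about 2 mm. A picture is of the moment at which its call begins.
- job.hand_in(): hands the job in; it is judged then, once.
Trained networks look in the newest picture that a camera, given by its name, has taken for a name from the list of things; names that differ only in an ending like _2 or _b are one class to them, and where a whole thing is asked for, a point or a joint stands for the part that bears it (a point fixed in the world has none). Each returns a list of dicts, best first, with "conf" (0 to 1); they miss things now and then, are a little off and sometimes report something else, mostly with a low value. They report only what shows in the picture. A call takes as long as a camera call.
- masks_of(camera, target): "pixels" (420x560 bool, what is visible of it) and "location" ([row, column] in pixels, amid what is visible of it).
The state is a dict: "t": time; "qpos": joint angles; "qd": joint speeds; "effort": joint torques, N m; "tool_pos": TCP position; "tool_rot": TCP orientation; "ft_force": force on the tool from outside, world axes, zero at the start; "wrist_torque": the same for the moment, N m; "grip_width": finger opening in m; "finger_force": force on a finger pad.
Only numpy, scipy, OpenCV 4.12 (cv2) and the standard library are available. Lean on these libraries where they do the work, as an engineer would, in place of code of your own. Each camera call takes 0.05 s, during which the arm holds its last target. There are 200 camera calls.

## Working session

There is one attempt and no reset: what is moved stays moved. The work goes in short steps, Python scripts to look and compute and a tool call to move; the robot and the scene stay as the last step left them, time stands still between calls to the robot, and variables do not carry over. Pictures are saved under pics/ and viewed, at most 10 in all, crops included, and the job is handed in when it is done.

Besides the shell and the picture viewer there is one more tool, called after "Call:" in YAML: its name, and indented under it one key for each argument. carry_out: Moves the arm, as the interface text tells. Its arguments: {"type":"object","properties":{"turn":{"type":"array","items":{"type":"array","items":{"type":"number"}}},"translation":{"type":"array","items":{"type":"array","items":{"type":"number"}}},"claw":{"type":"array","items":{"type":"number"}}},"required":["turn","translation","claw"]}

```bash
mkdir -p pics; cat > h.py <<'E'
import numpy as np, cv2
from workcell import readout, capture, job, masks_of
def cloud(c):
    H,W=c['z_map'].shape; f=H/2/np.tan(np.radians(c['fovy'])/2)
    v,u=np.mgrid[:H,:W]; z=c['z_map']
    P=np.stack([(u-c['cx'])/f*z,-(v-c['cy'])/f*z,-z],-1)
    T=c['world_from_camera']; return P@T[:3,:3].T+T[:3,3]
E
python3 - <<'E'
from h import *
s=readout.state(); print({k:np.round(v,3) for k,v in s.items()})
for n in ['top','scene']:
    c=capture(n); np.savez(f'{n}.npz',**c); cv2.imwrite(f'pics/{n}.png',c['image'][:,:,::-1]); print(n,c['fovy'],c['cx'],c['cy'],c['world_from_camera'],[k for k in c])
    X=cloud(c)
    for t in ['tester','strip','pad_1','nine_volt','coupling_transformer','solder_spool']:
        for m in masks_of(n,t)[:6]:
            p=X[m['pixels']&(c['z_map']>0)]; print(t,round(m['conf'],2),np.round(m['location']),m['pixels'].sum(),np.round(np.median(p,0),3) if len(p) else None)
E
```

```text
{'t': np.float64(0.0), 'qpos': array([-1.277,  0.481,  1.597,  0.   ,  1.065, -0.047]), 'qd': array([ 0.   ,  0.001, -0.001, -0.002,  0.   , -0.001]), 'effort': array([-0.0000e+00, -9.5065e+01, -4.3018e+01,  0.0000e+00,  1.2000e-02,
        0.0000e+00]), 'tool_pos': array([ 0.217, -0.612,  0.231]), 'tool_rot': array([-3.095, -0.533,  0.   ]), 'ft_force': array([ 0.614, -0.016,  0.924]), 'wrist_torque': array([ 0.072, -0.006, -0.012]), 'finger_force': np.float64(0.0), 'grip_width': np.float64(0.085)}
top 48.816499777223115 284.0507914255883 210.40123237920773 [[ 1.47839603e-02  9.95816868e-01 -9.01676264e-02  4.68188380e-01]
 [-9.99890311e-01  1.48044194e-02 -4.41932946e-04  7.01561206e-02]
 [ 8.94795077e-04  9.01642695e-02  9.95926505e-01  1.35621401e+00]
 [ 0.00000000e+00  0.00000000e+00  0.00000000e+00  1.00000000e+00]] ['image', 'z_map', 'fovy', 'cx', 'cy', 'world_from_camera']
tester 0.68 [223. 229.] 3926 [0.555 0.223 0.013]
strip 0.62 [234. 245.] 923 [0.516 0.186 0.045]
strip 0.19 [223. 233.] 3880 [0.553 0.221 0.013]
pad_1 0.64 [214. 248.] 82 [0.578 0.173 0.046]
pad_1 0.62 [195.
[... 654 characters left out ...]
9  0.60895107]
 [ 0.          0.          0.          1.        ]] ['image', 'z_map', 'fovy', 'cx', 'cy', 'world_from_camera']
tester 0.98 [244. 256.] 3222 [0.546 0.237 0.012]
strip 0.78 [229. 262.] 747 [0.511 0.195 0.044]
pad_1 0.63 [230. 278.] 58 [0.501 0.181 0.045]
pad_1 0.61 [224. 271.] 40 [0.536 0.167 0.044]
pad_1 0.61 [237. 274.] 52 [0.48  0.217 0.045]
pad_1 0.56 [218. 256.] 64 [0.577 0.177 0.045]
nine_volt 0.57 [232. 248.] 203 [0.545 0.238 0.041]
coupling_transformer 0.7 [196. 262.] 64 [ 0.714 -0.014  0.011]
coupling_transformer 0.66 [243. 212.] 102 [0.608 0.307 0.028]
coupling_transformer 0.62 [224. 274.] 52 [0.535 0.167 0.045]
solder_spool 0.67 [181. 390.] 250 [ 0.431 -0.304  0.028]
```

View pics/top.png

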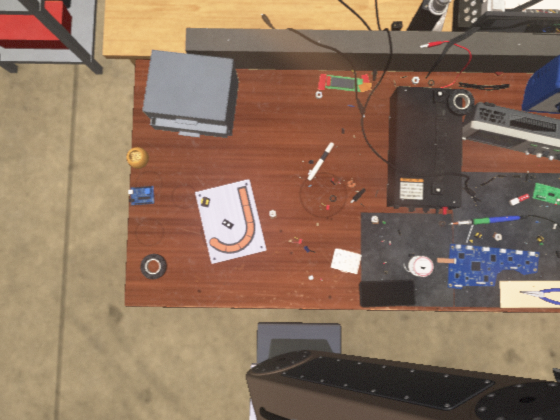

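View pics/scene.png

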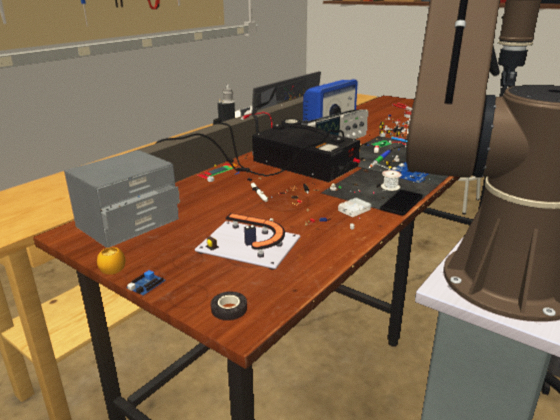

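Top view: the tester is at about rows 185–262, columns 195–267. The leg's free end is near (187,243), the hook end near (245,213), the battery at (224,228) and the transformer at (201,206). Next I'll fit the pose from the depth data.

```bash
cat >> h.py <<'E'
from scipy.optimize import least_squares
from scipy.spatial import cKDTree
def path(s):
    s=np.atleast_1d(s)*1.; a=np.clip((s-100)/60,0,None)
    return np.where(s[:,None]<=100,np.c_[0*s-56,-80+s],np.c_[4-60*np.cos(a),20+60*np.sin(a)])
def tw(p,x): # tester mm -> world mm
    c,s=np.cos(x[2]),np.sin(x[2]); return p@np.array([[c,s],[-s,c]])+x[:2]
def fit(c,x0,copper=True):
    X=cloud(c)*1000; hsv=cv2.cvtColor(c['image'],cv2.COLOR_RGB2HSV)
    m=(abs(X[...,2]-46)<7)&(c['z_map']>0)&(np.hypot(X[...,0]-x0[0],X[...,1]-x0[1])<150)
    if copper: m&=(hsv[...,0]<16)&(hsv[...,1]>90)&(hsv[...,2]>110)
    Q=X[m]; L=path(np.linspace(1,256,300))
    def r(x):
        W=tw(L,x); return np.r_[cKDTree(W).query(Q[:,:2])[0],cKDTree(Q[:,:2]).query(W)[0]*np.sqrt(len(Q)/300)]
    o=least_squares(r,x0,loss='soft_l1',f_scale=4,x_scale=[1,1,.01])
    return o.x,len(Q),np.median(Q[:,2]),np.sqrt(np.mean(r(o.x)**2))
E
python3 - <<'E'
from h import *
for n in ['top','scene']:
    c=dict(np.load(f'{n}.npz'))
    for cu in (True,False):
        x,k,z,e=fit(c,[555,225,np.pi+.2],cu); print(n,np.round(x,3),k,z,e)
    print(np.round(tw(path([0,25,100,178,257]),x)))
    X=cloud(c)*1000
    m=(X[...,2]>52)&(X[...,2]<75)&(np.hypot(X[...,0]-x[0],X[...,1]-x[1])<110); print('batt',m.sum(),X[m].mean(0))
E
```

```text
top [557.887 227.612   1.815] 570 45.701612985438175 4.332033953851245
top [557.418 225.681   1.833] 945 45.059886706871886 12.68807006242919
[[649. 192.]
 [625. 186.]
 [553. 166.]
 [485. 194.]
 [495. 267.]]
batt 68 [545.3865465  225.86512689  57.13805671]
scene [559.333 227.136   1.809] 434 44.70813737635804 5.342619724698879
scene [556.9   232.914   1.83 ] 756 43.969622707812846 15.969095652801627
[[649. 199.]
 [624. 193.]
 [552. 174.]
 [485. 201.]
 [494. 274.]]
batt 60 [546.36377868 234.95107695  56.1148023 ]
```

Call:
carry_out:
  turn:
    - [0,0,0]
    - [0,0,0]
    - [0,0,0]
    - [0,0,0]
    - [0,0,0]
    - [0,0,0]
    - [0,0,0]
    - [0,0,0]
    - [0,0,0]
    - [0,0,0]
    - [0,0,0]
    - [0,0,0]
  translation:
    - [20,20,20]
    - [20,20,20]
    - [24,26,15]
    - [24,26,15]
    - [24,26,10]
    - [24,26,10]
    - [24,26,10]
    - [24,26,0]
    - [24,26,0]
    - [24,26,0]
    - [24,26,0]
    - [24,26,0]
  claw: [0,0,0,0,0,0,0,0,0,0,0,0]

```text
t: 1.7
tool_pos: [0.4982, -0.3111, 0.3315]
tool_rot: [3.096, 0.533, 0.0]
ft_force: [0.1, -1.3, 0.6]
grip_width: 0.0003
finger_force: 0.0
```

Call:
carry_out:
  turn:
    - [0,0,0]
    - [0,0,0]
    - [0,0,0]
    - [0,0,0]
    - [0,0,0]
    - [0,0,0]
    - [0,0,0]
    - [0,0,0]
    - [0,0,0]
    - [0,0,0]
    - [0,0,0]
    - [0,0,0]
    - [0,0,0]
    - [0,0,0]
    - [0,0,0]
    - [0,0,0]
    - [0,0,0]
  translation:
    - [3,33,0]
    - [3,33,0]
    - [3,33,0]
    - [3,33,0]
    - [3,33,0]
    - [3,33,0]
    - [3,33,0]
    - [3,33,0]
    - [3,33,0]
    - [3,33,0]
    - [3,33,0]
    - [3,33,0]
    - [3,33,0]
    - [3,33,0]
    - [3,33,0]
    - [3,33,0]
    - [0,0,0]
  claw: [0,0,0,0,0,0,0,0,0,0,0,0,0,0,0,0,0]

```text
t: 3.12
tool_pos: [0.5454, 0.2204, 0.3312]
tool_rot: [-3.094, -0.537, -0.001]
ft_force: [-1.2, 0.4, -0.3]
grip_width: -0.0
finger_force: 0.0
```

```bash
python3 - <<'E'
from h import *
s=readout.state(); print({k:np.round(s[k],3) for k in ['t','qpos','tool_pos','tool_rot','ft_force','grip_width']})
c=capture('wrist'); np.savez('wrist.npz',**c); print(np.round(c['world_from_camera'],2))
for cu in (True,False):
    x,k,z,e=fit(c,[558,227.5,1.815],cu); print(np.round(x,3),k,z,e)
im=c['image'][:,:,::-1].copy()
H=420; f=H/2/np.tan(np.radians(c['fovy'])/2)
x,*_=fit(c,[558,227.5,1.815])
W=np.c_[tw(path(np.linspace(0,257,60)),x)/1000,np.full(60,.046),np.ones(60)]@np.linalg.inv(c['world_from_camera']).T
for p in W: cv2.circle(im,(int(c['cx']+f*p[0]/-p[2]),int(c['cy']-f*p[1]/-p[2])),1,(0,255,0),-1)
cv2.imwrite('pics/w1.png',im)
E
```

```text
{'t': np.float64(3.117), 'qpos': array([0.332, 0.307, 1.615, 0.002, 1.218, 1.558]), 'tool_pos': array([0.545, 0.22 , 0.331]), 'tool_rot': array([-3.094e+00, -5.370e-01, -1.000e-03]), 'ft_force': array([-1.173,  0.37 , -0.313]), 'grip_width': np.float64(-0.0)}
[[ 0.34  0.9   0.29  0.62]
 [-0.94  0.32  0.1   0.25]
 [-0.   -0.31  0.95  0.47]
 [ 0.    0.    0.    1.  ]]
[559.3   226.229   1.805] 2593 46.12281175432076 4.88386362649599
[560.474 226.705   1.812] 4632 45.27166514447092 9.681899196393084
```

View pics/w1.png

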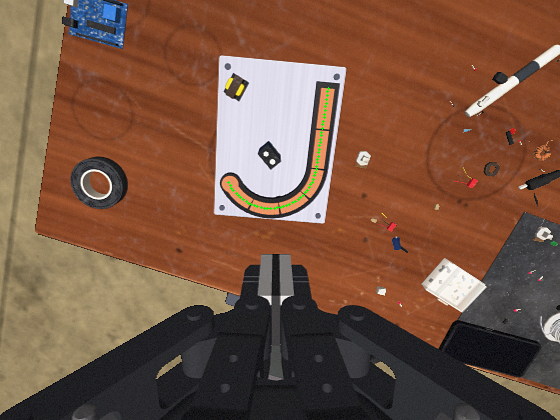

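The overlay lies along the middle of the strip, from the free end at (327,88) to the disc at (229,182). All three cameras agree within about 2 mm. Now I'll work out the waypoints and check the tip's projection.

```bash
python3 - <<'E'
from h import *
c=dict(np.load('wrist.npz')); f=210/np.tan(np.radians(c['fovy'])/2)
s=readout.state(); p=np.linalg.inv(c['world_from_camera'])@np.r_[s['tool_pos'],1]
print('tip px',c['cx']+f*p[0]/-p[2],c['cy']-f*p[1]/-p[2])
x=[559,227,1.809]
ss=np.r_[12,np.arange(100,251,7.5)]; W=tw(path(ss),x); print(np.round(W[0],1), np.round(W[0]-s['tool_pos'][:2]*1000,1))
print(np.c_[ss,np.round(W,1),np.round(np.diff(W,axis=0,prepend=W[:1]),1)])
E
```

```text
tip px 279.4332112226473 271.4573816712641
[638.3 188.6] [ 93.1 -29.5]
[[ 1.200e+01  6.383e+02  1.886e+02  0.000e+00  0.000e+00]
 [ 1.000e+02  5.528e+02  1.679e+02 -8.550e+01 -2.080e+01]
 [ 1.075e+02  5.454e+02  1.666e+02 -7.400e+00 -1.300e+00]
 [ 1.150e+02  5.379e+02  1.662e+02 -7.500e+00 -4.000e-01]
 [ 1.225e+02  5.304e+02  1.667e+02 -7.500e+00  6.000e-01]
 [ 1.300e+02  5.231e+02  1.682e+02 -7.300e+00  1.500e+00]
 [ 1.375e+02  5.160e+02  1.706e+02 -7.100e+00  2.400e+00]
 [ 1.450e+02  5.092e+02  1.739e+02 -6.800e+00  3.300e+00]
 [ 1.525e+02  5.029e+02  1.779e+02 -6.300e+00  4.100e+00]
 [ 1.600e+02  4.972e+02  1.828e+02 -5.700e+00  4.800e+00]
 [ 1.675e+02  4.921e+02  1.883e+02 -5.100e+00  5.500e+00]
 [ 1.750e+02  4.878e+02  1.943e+02 -4.400e+00  6.100e+00]
 [ 1.825e+02  4.842e+02  2.009e+02 -3.600e+00  6.600e+00]
 [ 1.900e+02  4.815e+02  2.079e+02 -2.700e+00  7.000e+00]
 [ 1.975e+02  4.796e+02  2.152e+02 -1.800e+00  7.300e+00]
 [ 2.050e+02  4.787e+02  2.226e+02 -9.000e-01  7.400e+00]
 [ 2.125e+02  4.788e+02  2.301e+02  0.000e+00  7.500e+00]
 [ 2.200e+02  4.797e+02  2.376e+02  1.000e+00  7.400e+00]
 [ 2.275e+02  4.816e+02  2.448e+02  1.900e+00  7.300e+00]
 [ 2.350e+02  4.844e+02  2.518e+02  2.800e+00  7.000e+00]
 [ 2.425e+02  4.880e+02  2.583e+02  3.600e+00  6.600e+00]
 [ 2.500e+02  4.924e+02  2.644e+02  4.400e+00  6.100e+00]]
```

Call:
carry_out:
  turn:
    - [0,0,0]
    - [0,0,0]
    - [0,0,0]
    - [0,0,0]
    - [0,0,0]
    - [0,0,0]
    - [0,0,0]
    - [0,0,0]
    - [0,0,0]
    - [0,0,0]
    - [0,0,0]
    - [0,0,0]
    - [0,0,0]
  translation:
    - [15,-5,-10]
    - [16,-5,-20]
    - [16,-5,-25]
    - [16,-5,-25]
    - [16,-5,-25]
    - [14,-5,-25]
    - [0,0,-25]
    - [0,0,-25]
    - [0,0,-25]
    - [0,0,-25]
    - [0,0,-20]
    - [0,0,-10]
    - [0,0,0]
  claw: [0,0,0,0,0,0,0,0,0,0,0,0,0]

```text
t: 4.25
tool_pos: [0.6369, 0.1843, 0.0692]
tool_rot: [3.096, 0.532, -0.006]
ft_force: [-0.8, -0.4, 0.1]
grip_width: 0.0
finger_force: 0.0
```

```bash
python3 - <<'E'
from h import *
s=readout.state(); print(np.round(s['tool_pos'],4),np.round(s['ft_force'],2))
c=capture('wrist'); np.savez('wrist2.npz',**c)
x0=[559,227,1.809]; print(fit(c,x0))
im=c['image'][:,:,::-1].copy(); f=210/np.tan(np.radians(c['fovy'])/2)
W=np.c_[tw(path(np.linspace(0,257,60)),x0)/1000,np.full(60,.046),np.ones(60)]@np.linalg.inv(c['world_from_camera']).T
for p in W: cv2.circle(im,(int(c['cx']+f*p[0]/-p[2]),int(c['cy']-f*p[1]/-p[2])),1,(0,255,0),-1)
cv2.imwrite('pics/w2.png',im)
E
```

```text
[0.6369 0.1843 0.0692] [-0.8  -0.39  0.08]
(array([595.65270776, 222.30592022,   2.46637313]), 1103, np.float64(46.13143457177679), np.float64(27.550461645498732))
```

View pics/w2.png

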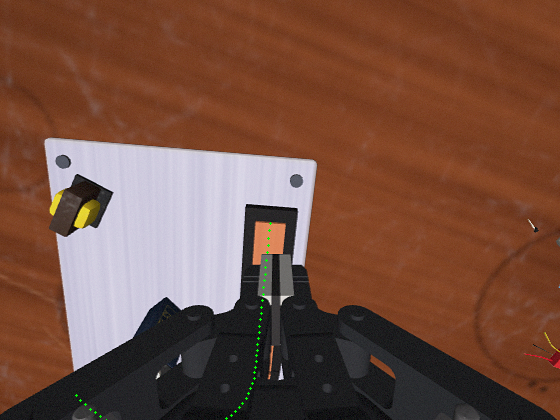

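The overlay matches pad 1's middle line, starting near (270,224). The tip at (276,258) sits about 4 mm to the right, as the numbers say. I'll correct that and go down gently.

Call:
carry_out:
  turn:
    - [0,0,0]
    - [0,0,0]
    - [0,0,0]
    - [0,0,0]
    - [0,0,0]
    - [0,0,0]
    - [0,0,0]
    - [0,0,0]
    - [0,0,0]
    - [0,0,0]
  translation:
    - [1,2,0]
    - [0.4,2.3,0]
    - [0,0,-6]
    - [0,0,-6]
    - [0,0,-5]
    - [0,0,-3]
    - [0,0,-2]
    - [0,0,-2]
    - [0,0,0]
    - [0,0,0]
  claw: [0,0,0,0,0,0,0,0,0,0]

```text
t: 5.13
tool_pos: [0.6397, 0.1897, 0.0472]
tool_rot: [3.096, 0.533, -0.0]
ft_force: [0.9, -0.4, 0.3]
grip_width: 0.0
finger_force: 0.0
```

Call:
carry_out:
  turn:
    - [0,0,0]
    - [0,0,0]
    - [0,0,0]
    - [0,0,0]
    - [0,0,0]
    - [0,0,0]
  translation:
    - [-0.5,-0.5,-1]
    - [-0.5,-0.5,-1]
    - [0,0,-2]
    - [0,0,-1]
    - [0,0,0]
    - [0,0,0]
  claw: [0,0,0,0,0,0]

```text
t: 5.63
tool_pos: [0.6388, 0.1887, 0.0424]
tool_rot: [3.096, 0.533, 0.0]
ft_force: [0.9, -0.9, 3.5]
grip_width: 0.0003
finger_force: 1.9
```

```bash
python3 - <<'E'
from h import *
for i in range(4):
    c=capture('wrist'); s=readout.state(); print(np.round(s['tool_pos'],4),np.round(s['ft_force'],2))
    X=cloud(c)*1000; hsv=cv2.cvtColor(c['image'],cv2.COLOR_RGB2HSV)
    W=X.reshape(-1,3); d=W[:,:2]-tw(path([4]),[559,227,1.809])
    m=(np.hypot(*d.T)<7)&(W[:,2]>25)&(W[:,2]<60)&(hsv[...,0].ravel()<16); print(m.sum(),np.median(W[m,2]))
E
```

```text
[0.6389 0.1887 0.0425] [0.15 0.18 3.13]
414 43.04213009097873
[0.6388 0.1887 0.0425] [ 0.49 -0.01  4.1 ]
401 43.16560854477841
[0.6388 0.1887 0.0425] [ 1.27 -0.52  3.57]
412 43.094516974406915
[0.6389 0.1887 0.0424] [-0.01 -0.83  3.66]
410 43.05388833728541
```

Contact is good: the strip is 3.5 mm down at 3.5 N. I'll trace the leg now.

Call:
carry_out:
  turn:
    - [0,0,0]
    - [0,0,0]
    - [0,0,0]
    - [0,0,0]
    - [0,0,0]
    - [0,0,0]
    - [0,0,0]
    - [0,0,0]
    - [0,0,0]
    - [0,0,0]
    - [0,0,0]
  translation:
    - [0,0,-0.5]
    - [0,0,-0.5]
    - [-3,-0.7,0]
    - [-5,-1.2,0]
    - [-5,-1.2,0]
    - [-5,-1.2,0]
    - [-5,-1.2,0]
    - [-5,-1.2,0]
    - [-5,-1.2,0]
    - [-5,-1.2,0]
    - [-5,-1.2,0]
  claw: [0,0,0,0,0,0,0,0,0,0,0]

```text
t: 6.75
tool_pos: [0.5952, 0.1783, 0.0413]
tool_rot: [-3.096, -0.533, -0.0]
ft_force: [2.7, 0.8, 5.0]
grip_width: 0.0001
finger_force: 2.4
```

Call:
carry_out:
  turn:
    - [0,0,0]
    - [0,0,0]
    - [0,0,0]
    - [0,0,0]
    - [0,0,0]
    - [0,0,0]
    - [0,0,0]
    - [0,0,0]
    - [0,0,0]
    - [0,0,0]
    - [0,0,0]
    - [0,0,0]
    - [0,0,0]
  translation:
    - [-5,-1.2,0]
    - [-5,-1.2,0]
    - [-5,-1.2,0]
    - [-5,-1.2,0]
    - [-5,-1.2,0]
    - [-5,-1.2,0]
    - [-5,-1.2,0]
    - [-5,-1.2,0]
    - [-2.4,-0.6,0]
    - [-3.7,-0.7,0]
    - [-3.7,-0.6,0]
    - [-3.8,-0.3,0]
    - [-3.7,-0.1,0]
  claw: [0,0,0,0,0,0,0,0,0,0,0,0,0]

```text
t: 7.83
tool_pos: [0.538, 0.1664, 0.0413]
tool_rot: [3.096, 0.533, -0.0]
ft_force: [3.2, 0.4, 4.7]
grip_width: -0.0003
finger_force: 2.4
```

Call:
carry_out:
  turn:
    - [0,0,0]
    - [0,0,0]
    - [0,0,0]
    - [0,0,0]
    - [0,0,0]
    - [0,0,0]
    - [0,0,0]
    - [0,0,0]
    - [0,0,0]
    - [0,0,0]
    - [0,0,0]
    - [0,0,0]
    - [0,0,0]
    - [0,0,0]
    - [0,0,0]
    - [0,0,0]
    - [0,0,0]
    - [0,0,0]
  translation:
    - [-3.8,0.1,0]
    - [-3.7,0.4,0]
    - [-3.7,0.6,0]
    - [-3.6,0.9,0]
    - [-3.6,1.1,0]
    - [-3.5,1.3,0]
    - [-3.5,1.5,0]
    - [-3.3,1.8,0]
    - [-3.2,2.0,0]
    - [-3.1,2.1,0]
    - [-2.9,2.3,0]
    - [-2.8,2.5,0]
    - [-2.6,2.7,0]
    - [-2.5,2.8,0]
    - [-2.3,3.0,0]
    - [-2.1,3.1,0]
    - [-1.9,3.2,0]
    - [-1.7,3.3,0]
  claw: [0,0,0,0,0,0,0,0,0,0,0,0,0,0,0,0,0,0]

```text
t: 9.33
tool_pos: [0.4842, 0.2015, 0.0413]
tool_rot: [3.096, 0.533, -0.0]
ft_force: [1.4, -2.6, 4.1]
grip_width: -0.0
finger_force: 2.4
```

On target (484.2, 201). Next is the last stretch, to s=250.

Call:
carry_out:
  turn:
    - [0,0,0]
    - [0,0,0]
    - [0,0,0]
    - [0,0,0]
    - [0,0,0]
    - [0,0,0]
    - [0,0,0]
    - [0,0,0]
    - [0,0,0]
    - [0,0,0]
    - [0,0,0]
    - [0,0,0]
    - [0,0,0]
    - [0,0,0]
    - [0,0,0]
    - [0,0,0]
    - [0,0,0]
    - [0,0,0]
    - [0,0,0]
    - [0,0,0]
  translation:
    - [-1.5,3.3,0]
    - [-1.2,3.5,0]
    - [-1.0,3.6,0]
    - [-0.8,3.6,0]
    - [-0.5,3.7,0]
    - [-0.3,3.7,0]
    - [-0.1,3.7,0]
    - [0.1,3.7,0]
    - [0.4,3.7,0]
    - [0.6,3.7,0]
    - [0.8,3.7,0]
    - [1.1,3.6,0]
    - [1.3,3.5,0]
    - [1.5,3.4,0]
    - [1.7,3.3,0]
    - [1.9,3.2,0]
    - [2.1,3.1,0]
    - [2.2,3.0,0]
    - [0,0,0]
    - [0,0,0]
  claw: [0,0,0,0,0,0,0,0,0,0,0,0,0,0,0,0,0,0,0,0]

```text
t: 11.0
tool_pos: [0.4936, 0.2649, 0.0414]
tool_rot: [-3.095, -0.533, -0.002]
ft_force: [0.0, 3.6, 4.2]
grip_width: -0.0001
finger_force: 2.3
```

```bash
python3 - <<'E'
from h import *
s=readout.state(); print(s['t'],np.round(s['tool_pos'],4),np.round(s['ft_force'],2),np.round(s['qd'],3))
c=capture('wrist'); cv2.imwrite('pics/w3.png',c['image'][:,:,::-1])
E
```

```text
11.0 [0.4936 0.2649 0.0414] [0.03 3.65 4.23] [-0.004 -0.005  0.005 -0.002 -0.005 -0.001]
```

View pics/w3.png

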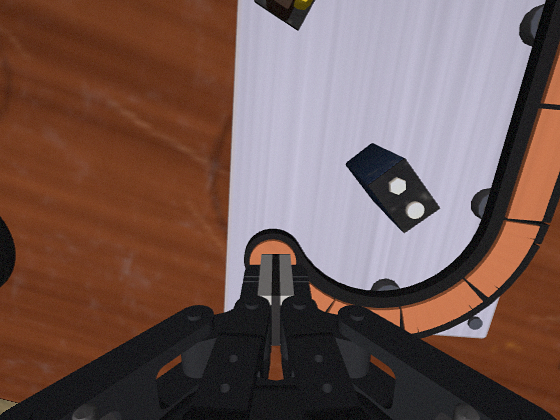

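The fingertip rests on the last pad, at the disc near (272,255). The battery still stands upright at (395,190), untouched. Handing in.

```bash
python3 -c "
from workcell import job; print(job.hand_in())"
```

```text
the job is handed in; nothing more can be done
None
```

I ran the fingertip along all six pads in order without lifting. It is resting on the last pad with the strip about 4.5 mm down at about 4 N, and the job is handed in at 11 s with no sign that anything else was disturbed.

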